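Screw the lens onto the inspection camera without cross-threading

ROBOT

A 7-joint arm with a two-finger parallel gripper is mounted at the origin on a cart in front of the work surface, level with it; the furniture and walls round the work are solid. World frame = base frame: x ahead of the robot, y to its left, z up, the work surface at z = 0. Lengths are in m, angles in rad, forces in N, time in s.
With the tool pointing down it reaches from about 0.35 to 0.9 m from the base axis. Payload 19.9 kg.
Tool frame: the origin (TCP) lies between the finger pads; the fingertips stand 19 mm ahead of it and the grasp point (between the pads) is the TCP; z points along the fingers, y is the line along which they close (so a half turn about z gives the same grasp; the last joint's range is limited). The gripper opens to 94 mm and grips with 3 to 60 N. Pads are 16 mm wide; open, the fingers measure 119 mm over their backs; the gripper's body (75 mm by 177 mm) begins 78 mm behind the grasp point.
Start: joints at [1.292, 0.417, -0.01, 1.614, 0.005, 1.111, -0.053], TCP at [0.147, -0.608, 0.198] pointing down, gripper open.
Joint ranges: [-2.81, 2.81], [-0.39, 2.02], [-1.27, 1.25], [0.06, 2.57], [-1.19, 4.33], [0.19, 2], [-2.82, 2.82]. Speed limits (rad/s): [1.89, 1.89, 2.39, 2.39, 3.01, 3.01, 3.01].

INTERFACE

Orientations are given as a 3x3 rotation matrix whose columns are the frame's x, y, z axes.
In Python, from rig import robot gives the robot as it stands. Calls block until the motion is done:
- robot.move_ptp(position, orientation): joint-space move of the TCP to a pose.
- robot.move_linear(position, velocity=0.15, frame=None, threshold=None): straight line of the TCP; frame=None keeps the orientation; velocity is the mean speed in m/s. With threshold (N) it stops when the force on the tool has changed by that much, and returns True; else False.
- robot.goto_joints(angles): joint-space move.
- robot.gripper_to(opening): finger opening in m; the grip force is fixed at half the most; returns when the fingers have stopped.
- robot.pause(seconds).
- robot.ik(position, orientation): joint angles nearest the present ones, or None.
- robot.get_state(): the state.
- robot.grab_frame(name): name is "scene" or "top" or "wrist"; returns the picture (400x640x3 uint8, red, green, blue); there is no depth.
- robot.camera_info(name): a dict with "fx", "fy", "cx", "cy" (pixels), "rvec" (rotation vector, rad) and "tvec" (3), from world to camera coordinates, as OpenCV has them. Camera axes: x right, y down, z forward; pixel columns grow to the right and rows downward; lengths in m; the calibration is good to about 2 mm. The wrist camera is an equidistant fisheye: a pixel r from the principal point sees the ray r / f radians off the axis. A picture is of the moment at which its call begins: read the wrist's pose just before it. camera_info takes no time and is no camera call; for the wrist camera it gives the pose at the moment of the call.
A pose or a line that the arm cannot do raises robot.PlanningError and nothing moves.
- robot.sign_off(): hands the job in; it is judged then, once.
The state is a dict: "time": time; "qpos": joint angles; "joint_vel": joint speeds; "effort": joint torques, N m; "ee_pos": TCP position; "tool_rot": TCP orientation; "force": force on the tool from outside, world axes, zero at the start; "moment": the same for the moment, N m; "opening": finger opening in m; "grasp_force": force on a finger pad.
Only numpy, scipy, OpenCV 4.12 (cv2) and the standard library are available. Lean on these libraries where they do the work, as an engineer would, in place of code of your own. Each camera call takes 0.05 s, during which the arm holds its last target. There are 200 camera calls.

TASK

Take the lens out of its rubber holder ring, stand it upright in the mount of the upward-looking inspection camera and, resting it there lightly, turn it backward (anticlockwise from above) until you feel it drop a step into the thread starts. Then screw it gently forward (clockwise) until its shoulder is down flat on the mount, and let go; do not force the thread at any time, and leave the other things on the table alone.

Things in the scene. Friction and masses are not known exactly. Their poses are not given: they have to be found in the camera images.
- lens_grip (a point): middle of the lens's knurled black barrel, on its axis: the place to grip. The lens (about 0.3 kg) stands upright, z along its axis, yaw arbitrary. Barrel 44 mm diameter, from 22 mm below this point to 20 mm above it (the lens's top). At the start it stands loosely in the rubber holder ring, this point 45 mm above the table
- lens_shoulder (a point): centre of the lens's shoulder, 27 mm below lens_grip: the underside of an aluminium flange of 64 mm diameter, 5 mm thick, under the barrel. Rests on the holder's top at the start
- lens_foot (a point): centre of the lens's foot, 15 mm below the shoulder: end of a brass spigot of 38 mm diameter. At the foot are four lugs (thread segments) 90 degrees apart, each 16 degrees wide and 3 mm high, reaching a diameter of 48 mm. The thread is spoilt by over 40 N of contact force, which a stiff wrist soon gives against a stop: keep the turning moment under about 0.3 N m. A grip of 25 N is enough
- lens_holder: fixed black rubber ring on the table in which the lens stands at the start: 72 mm outside, 54 mm inside, 18 mm high; origin at the centre of its underside
- camera_base: fixed inspection camera, looking up: grey box 128 x 108 x 45 mm (its x, y, z) on the table, on its top the round mount; origin at the centre of its underside
- mount_face (a point): centre of the flat top face of the mount, 67 mm above the table; z up. The mount is an aluminium ring, 72 mm outside, 22 mm high, bore 51 mm, its mouth bevelled open to 58 mm. The lens is home when its shoulder lies on this face
- thread_ledges (a point): on the mount's axis, 5 mm below the face, level with the tops of the four ledges of the right-hand four-start thread in the bore. Lugs on them hold the shoulder 10 mm above the face. The thread's angle is unknown, not shown by this point's yaw; it repeats every 90 degrees and does not turn. A lug coming anticlockwise to a ledge's end drops into a 30 degree wide gap
- thread_stops (a point): on the mount's axis, 2 mm below the face, level with the tops of four stops, each 8 degrees wide, 3 mm above the ledges, between a ledge's clockwise end and the next gap: a lug turned clockwise on a ledge butts against them. Lugs set down on the stops hold the shoulder 13 mm above the face; turned anticlockwise they come off onto the ledges
- thread_gaps (a point): on the mount's axis, 12 mm below the face, level with the floor of the gaps. Lugs dropped here hold the shoulder 3 mm above the face and cannot turn farther anticlockwise. Turned clockwise from here under 3 to 8 N of downward push they go under the ledges and down a ramp; the shoulder meets the face after 40 to 60 degrees; a little later there is a hard end stop
- dye_bottle: bystander: small round bottle with dark cap, 42 mm diameter, 67 mm high; origin at the centre of its underside
- hog_brush: bystander: flat brush lying on the table, 187 mm long, 20 mm wide, 15 mm high; origin at its underside, y along its length
- spectacle_case: bystander: black spectacle case, 78 x 158 x 34 mm; origin at the centre of its underside, y along its length
- tweezers: bystander: steel tweezers lying on the table, 144 mm long, 13 mm wide, 4 mm high; origin at the underside, y along its length
Not all that is in view belongs to the job. What is shaped like the part that bears lens_grip but purple, red or turquoise is not meant.

How it is judged:
On the way, in this order (a step that is already met when the one before it is completed fails the run):
1. the lens has dropped into the thread starts: it stands upright in the mount with its shoulder 1.5 to 4.5 mm above the face (z of lens_shoulder in the frame of mount_face between 0.0015 and 0.0045 m and horizontal distance between lens_shoulder and mount_face below 0.003 m and angle between lens_shoulder's own z axis and vertical below 0.08 rad), for 0.1 s.
2. the lens is screwed down: its shoulder lies on the face (z of lens_shoulder in the frame of mount_face below 0.0008 m and horizontal distance between lens_shoulder and mount_face below 0.003 m and angle between lens_shoulder's own z axis and vertical below 0.03 rad), for 0.2 s.
At the end, for the whole second after the job is handed in: The lens stands upright (within 0.03 rad) in the mount, centred within 3 mm, its shoulder down on the mount's face (less than 0.8 mm above it) (all of step 2); the robot touches nothing.
It fails at once if the lens is forced in the mount (contact force over 40 N) (contact force between lens and camera_base above 40 N).
It fails at once if the dye bottle is moved by more than 20 mm (distance of dye_bottle from where it was at the start of the episode above 0.02 m).
It fails at once if the brush is moved by more than 20 mm (distance of hog_brush from where it was at the start of the episode above 0.02 m).
It fails at once if the spectacle case is moved by more than 20 mm (distance of spectacle_case from where it was at the start of the episode above 0.02 m).
It fails at once if the tweezers are moved by more than 20 mm (distance of tweezers from where it was at the start of the episode above 0.02 m).
It also fails if it takes over 72 s, if anything falls off the work surface, if the arm or the gripper's body presses on something with over 40 N, if the wrist force passes 120 N, or if a joint passes its speed limit or range.

## Working session

There is one attempt and no reset: what is moved stays moved. The work goes in short steps, each a Python script; the robot and the scene stay as the last script left them, time stands still between calls to the robot, and variables do not carry over. Pictures are saved under pics/ and viewed, at most 10 in all, crops included, and the job is handed in when it is done.

```bash
ls; mkdir -p pics
python3 - <<'E'
from rig import robot
import cv2,numpy as np
for n in("scene","top"):
    im=robot.grab_frame(n); cv2.imwrite(f"pics/{n}0.png",im[...,::-1]); 
    i=robot.camera_info(n); print(n,i, -cv2.Rodrigues(np.array(i["rvec"],float))[0].T@np.array(i["tvec"]))
s=robot.get_state(); print(s)
E
```

```text
pics
scene {'fx': 505.66893545051306, 'fy': 505.66893545051306, 'cx': 315.8389533498983, 'cy': 200.10066659591882, 'rvec': array([ 0.93716674, -2.4482521 ,  1.09267968]), 'tvec': array([0.44215994, 0.26957247, 1.19485033])} [-0.15518793  0.81979384  0.9998484 ]
top {'fx': 389.1054354130154, 'fy': 389.1054354130154, 'cx': 315.896514672749, 'cy': 204.38729138906336, 'rvec': array([ 2.16295448, -2.14337865,  0.10147287]), 'tvec': array([0.07559728, 0.53581268, 1.16304712])} [0.39918188 0.05601731 1.21778679]
{'time': 0.1, 'qpos': array([ 1.29251143,  0.41786302, -0.01029173,  1.61406658,  0.00470187,
        1.11068265, -0.05300717]), 'joint_vel': array([-4.65990009e-05, -7.67248873e-04, -3.14944562e-04,  2.66724442e-04,
        1.85837836e-03, -1.72964642e-03, -1.94106923e-03]), 'effort': array([ 1.33357302e-03, -8.52575397e+01,  6.40298221e-01, -4.26690280e+01,
       -4.88077663e-02,  1.64763123e-02,  1.58393932e-04]), 'ee_pos': array([ 0.14652074, -0.60725971,  0.19773981]), 'tool_rot': array([[ 9.72099253e-01,  2.34569695e-01, -3.17452544e-04],
       [ 2.34569894e-01, -9.72098798e-01,  9.44278710e-04],
       [-8.70960670e-05, -9.92397438e-04, -9.99999504e-01]]), 'force': array([-0.19989005,  1.04175553, -0.00315414]), 'moment': array([ 0.05351259, -0.0282021 , -0.00076456]), 'grasp_force': 0.0, 'opening': 0.09387281077904873}
```

View pics/scene0.png

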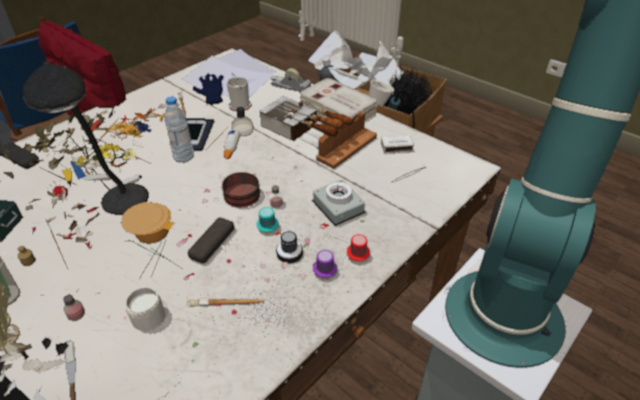

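View pics/top0.png

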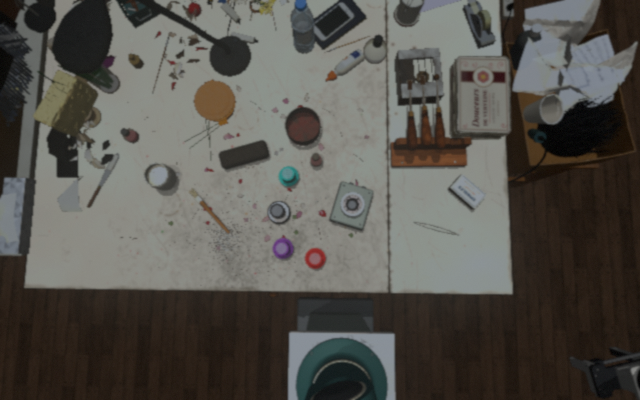

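```bash
cat > h.py <<'E'
import numpy as np,cv2
from rig import robot
def cam(n):
    i=robot.camera_info(n); i["R"]=cv2.Rodrigues(np.array(i["rvec"],float))[0]; i["C"]=-i["R"].T@np.array(i["tvec"]); return i
def ray(i,u,v,fish=False):
    x,y=(u-i["cx"])/i["fx"],(v-i["cy"])/i["fy"]
    if fish:
        r=np.hypot(x,y)+1e-12; d=np.array([x/r*np.sin(r),y/r*np.sin(r),np.cos(r)])
    else: d=np.array([x,y,1.])
    d=i["R"].T@d; return d/np.linalg.norm(d)
def plane(i,u,v,z,fish=False):
    d=ray(i,u,v,fish); return i["C"]+d*(z-i["C"][2])/d[2]
def tri(rs):
    A=np.zeros((3,3));b=np.zeros(3)
    for c,d in rs: M=np.eye(3)-np.outer(d,d); A+=M;b+=M@c
    p=np.linalg.solve(A,b); return p,[np.linalg.norm((np.eye(3)-np.outer(d,d))@(p-c)) for c,d in rs]
def proj(i,p,fish=False):
    q=i["R"]@(np.array(p)-i["C"])
    if fish:
        t=np.arctan2(np.hypot(q[0],q[1]),q[2]); h=np.hypot(q[0],q[1])+1e-12
        return i["cx"]+i["fx"]*t*q[0]/h,i["cy"]+i["fy"]*t*q[1]/h
    return i["cx"]+i["fx"]*q[0]/q[2],i["cy"]+i["fy"]*q[1]/q[2]
def down(yaw): # tool x axis at yaw, z down
    c,s=np.cos(yaw),np.sin(yaw); return np.array([[c,s,0],[s,-c,0],[0,0,-1.]])
E
python3 - <<'E'
from h import *
a=cv2.imread("pics/scene0.png")[180:290,240:390]; b=cv2.imread("pics/top0.png")[155:275,235:385]
f=lambda x:cv2.resize(x,None,fx=2.6,fy=2.6,interpolation=cv2.INTER_CUBIC)
a=cv2.copyMakeBorder(a,0,10,0,0,cv2.BORDER_CONSTANT)
cv2.imwrite("pics/crop1.png",np.hstack([f(a),f(b)]))
S,T=cam("scene"),cam("top")
print("lens",tri([(S["C"],ray(S,289,237)),(T["C"],ray(T,279.5,211.5))]))
print("mount",tri([(S["C"],ray(S,338.5,190)),(T["C"],ray(T,352,204))]))
for n,u,v in(("turq",289,176),("purple",283,248),("red",315,258),("dark dish",302,126),("small",316,158),("case",244,155),("brush0",195,192),("brush1",229,231),("bottle",160,178),("tw",436,228)): print(n,plane(T,u,v,0.03))
W=cam("wrist");st=robot.get_state();print("wrist cam in tool",st["tool_rot"].T@(W["C"]-st["ee_pos"]),st["tool_rot"].T@W["R"].T,W["fx"],W["cx"],W["cy"])
E
```

```text
lens (array([0.51229504, 0.19101976, 0.05661676]), [np.float64(0.0031092468735086734), np.float64(0.003109246873508598)])
mount (array([ 0.53330868, -0.02763387,  0.06545184]), [np.float64(0.00011427860476766424), np.float64(0.00011427860476767213)])
turq [0.62326568 0.16488245 0.03      ]
purple [0.40105472 0.17912631 0.03      ]
red [0.37197683 0.08154085 0.03      ]
dark dish [0.78329688 0.1267841  0.03      ]
small [0.68073905 0.08165566 0.03      ]
case [0.68906084 0.30716234 0.03      ]
brush0 [0.57096205 0.45614144 0.03      ]
brush1 [0.45110483 0.34582559 0.03      ]
bottle [0.61429657 0.56812435 0.03      ]
tw [ 0.4660645  -0.28466692  0.03      ]
wrist cam in tool [ 0.0752317  -0.0005907  -0.18662014] [[ 1.01593131e-03 -9.66142381e-01 -2.58007496e-01]
 [ 9.99999275e-01  8.14572687e-04  8.87328413e-04]
 [-6.47119727e-04 -2.58008210e-01  9.66142507e-01]] 309.70691628693146 321.3255211142813 198.5495882255387
```

View pics/crop1.png

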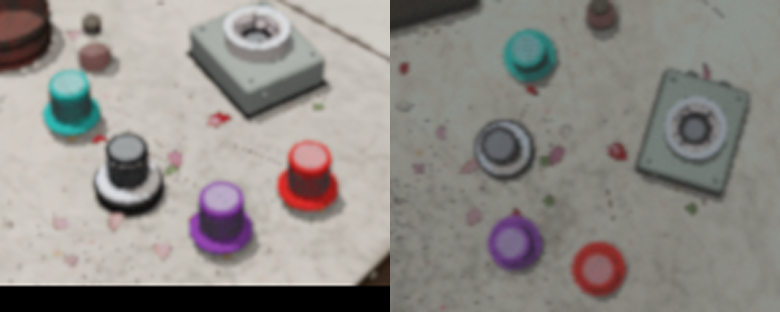

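The black lens in its black ring with a bright flange, at scene (289,243) / top (279,211), is the one. The turquoise one at top (289,176), the purple at (283,248) and the red at (315,258) are decoys. The mount is at top (352,204). Next I take wrist views from above both.

Run:
```python
from h import *
import pickle
out=[]
robot.move_linear([0.147,-0.607,0.26])
for k,p in enumerate(([0.533,-0.028,0.24],[0.512,0.191,0.24])):
    robot.move_ptp(p,down(0.0)); robot.pause(0.3)
    W=cam("wrist"); im=robot.grab_frame("wrist"); s=robot.get_state()
    out.append((W,im)); cv2.imwrite(f"pics/w{k}.png",im[...,::-1])
    print(s["time"],s["ee_pos"],s["qpos"].round(2),s["force"],"lens",proj(W,[.512,.191,.06],1),"mount",proj(W,[.533,-.028,.067],1))
pickle.dump(out,open("w.pkl","wb"))
cv2.imwrite("pics/w.png",cv2.resize(np.vstack([out[0][1],out[1][1]])[...,::-1],(480,600)))
```

```text
3.475 [ 0.53299047 -0.02812306  0.23997785] [ 0.56  0.27 -0.68  1.77  0.19  1.16 -1.74] [0.00134245 0.29397487 0.49824227] lens (np.float64(159.0592446895905), np.float64(197.19989660014465)) mount (np.float64(321.415242467561), np.float64(181.51562161669884))
4.7083 [0.51224753 0.19032271 0.23998472] [ 0.22  0.32 -0.78  1.74  0.24  1.18 -2.2 ] [ 0.20024221 -0.55249238 -0.43401215] lens (np.float64(320.8004243374022), np.float64(180.6027392759664)) mount (np.float64(489.0334272923535), np.float64(167.59399030469712))
```

View pics/w.png

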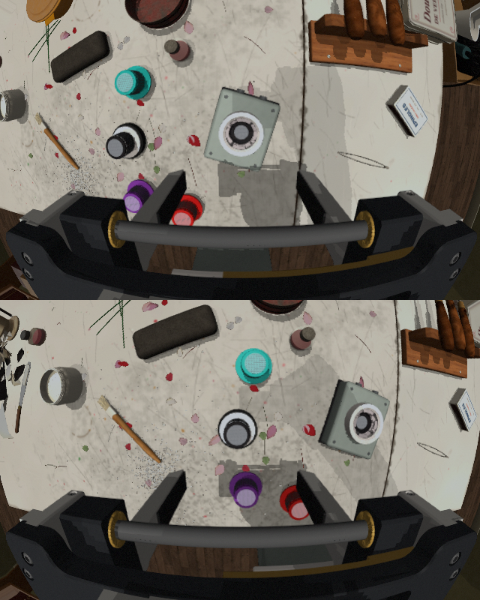

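```bash
cat > det.py <<'E'
from h import *
def comps(g,m,guess,rad,amin):
    n,l,st,c=cv2.connectedComponentsWithStats(m.astype(np.uint8)); r=[]
    for k in range(1,n):
        if st[k,4]>amin and np.hypot(*(c[k]-guess))<rad:
            cs,_=cv2.findContours((l==k).astype(np.uint8),cv2.RETR_EXTERNAL,cv2.CHAIN_APPROX_NONE)
            e=cv2.fitEllipse(cv2.convexHull(cs[0])) if len(cs[0])>8 else None
            r.append((st[k,4],c[k].round(1),e))
    return r
E
python3 - <<'E'
from det import *
import pickle
o=pickle.load(open("w.pkl","rb")); tiles=[]
for k,(W,im) in enumerate(o):
    g=im.max(2).astype(int); sat=g-im.min(2)
    for n,p in(("lens",[.512,.191,.06]),("mount",[.533,-.028,.067])):
        u=np.array(proj(W,p,1)); x,y=(u-32).astype(int); t=g[y:y+64,x:x+64]
        print(k,n,u.round(1),"row through centre",t[32,::2].tolist())
        for nm,m in(("bright",g>175),("mid",(g>75)&(g<165)&(sat<25)),("dark",g<65)):
            for r in comps(g,m,u,25,60): print("  ",nm,r[0],r[1],np.round(np.hstack(r[2]),1))
        tiles.append(cv2.resize(im[y:y+64,x:x+64,::-1],(290,290),interpolation=cv2.INTER_NEAREST))
cv2.imwrite("pics/t.png",np.vstack([np.hstack(tiles[:2]),np.hstack(tiles[2:])]))
E
```

```text
0 lens [159.1 197.2] row through centre [178, 176, 186, 185, 178, 180, 171, 102, 57, 130, 130, 132, 133, 132, 133, 130, 133, 131, 110, 32, 18, 18, 15, 17, 21, 18, 111, 122, 165, 184, 24, 20]
   bright 245 [172.  177.9] [167.6 188.9  34.9  41.  160.2]
   mid 599 [182.5 199.6] [177.5 195.9  54.4  71.9 154.3]
   mid 381 [153.3 196.8] [153.3 196.8  19.7  24.1 160.1]
   dark 614 [164.1 191.4] [159.8 193.4  33.1  39.8  59.8]
0 mount [321.4 181.5] row through centre [161, 178, 203, 203, 182, 170, 175, 179, 116, 34, 36, 39, 89, 131, 135, 134, 129, 129, 128, 128, 109, 37, 38, 35, 103, 177, 181, 188, 191, 203, 204, 168]
   bright 1141 [321.4 181.5] [321.1 178.9  58.2  59.8  89.6]
   mid 590 [322.2 174.7] [321.1 177.   44.1  45.7  80.3]
   mid 299 [321.2 176. ] [321.2 176.1  19.   19.5 107.2]
   dark 454 [320.8 177.4] [320.2 177.8  29.8  38.7  42.7]
1 lens [320.8 180.6] row through centre [123, 159, 32, 189, 201, 72, 38, 115, 131, 130, 129, 130, 131, 131, 128, 131, 132, 130, 129, 129, 132, 55, 24, 109, 197, 185, 36, 98, 167, 108, 114, 109]
   bright 474 [316.2 162.9] [316.2 172.9  45.6  46.6 100.3]
   mid 611 [315.4 179.7] [315.4 179.6  27.3  28.2 106.7]
   dark 723 [317.5 171.2] [316.4 171.8  51.6  52.3 168.3]
1 mount [489.  167.6] row through centre [135, 96, 66, 67, 79, 194, 191, 157, 146, 72, 125, 126, 127, 124, 125, 125, 29, 27, 25, 129, 84, 127, 169, 142, 190, 201, 199, 178, 174, 171, 171, 156]
   mid 676 [486.5 164.8] [487.4 164.   32.7  41.3  12.2]
   dark 255 [486.  164.8] [483.7 164.   21.5  30.2  19.1]
```

View pics/t.png

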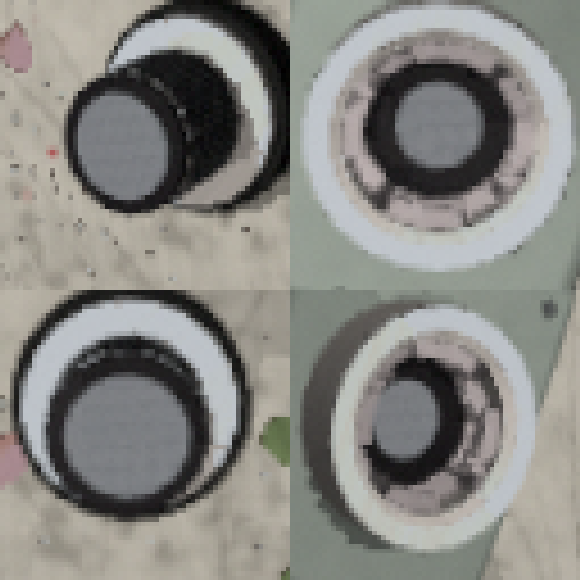

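Run:
```python
from det import *
import pickle
o=pickle.load(open("w.pkl","rb")); (W0,i0),(W1,i1)=o
T=lambda a,b:tri([(W0["C"],ray(W0,*a,True)),(W1["C"],ray(W1,*b,True))])
print("lens top",T((153.3,196.8),(315.4,179.6)))
E=[]
for W,im in o:
    g=im.max(2).astype(int); b=im[...,2].astype(int)
    u=np.array(proj(W,[.533,-.028,.067],1))-[1,3]
    for th in(185,195,200):
        for blue in (0,1):
            m=(b if blue else g)>th
            for r in comps(g,m,u,12,150): print(th,blue,r[0],np.round(np.hstack(r[2]),1))
            if blue and th==185: E.append([r[2][0] for r in comps(g,m,u,12,150)])
        
if all(E): 
    p,e=T(E[0][0],E[1][0]);print("mount",p,e); 
    print("w0 on z=.067",plane(W0,*E[0][0],.067,True),"w1",plane(W1,*E[1][0],.067,True))
```

```text
lens top (array([0.51402215, 0.19741021, 0.06481341]), [np.float64(0.0001917551215612276), np.float64(0.00019175512156124745)])
185 0 989 [321.1 178.8  57.8  59.1  83.6]
185 1 913 [321.1 178.8  57.8  59.1  83.6]
195 0 789 [321.1 178.7  57.2  58.7  84. ]
195 1 760 [321.1 178.7  57.2  58.7  84. ]
200 0 503 [320.9 178.9  56.7  57.9 102.1]
200 1 503 [320.9 178.9  56.7  57.9 102.1]
185 0 627 [488.4 164.9  43.7  52.9   9.4]
185 1 330 [491.1 163.5  38.3  51.2 176.6]
mount [ 0.5383319  -0.02756762  0.07229911] [np.float64(0.000927259274132869), np.float64(0.0009272592741327658)]
w0 on z=.067 [ 0.53633394 -0.0276615   0.067     ] w1 [ 0.53854118 -0.03062242  0.067     ]
```

Shown: lens-top disc at w0 (153,197) and w1 (315,180), which triangulates to z 0.065 as it should. The mount face is at w0 (321,179). I'll grasp at yaw −1.1, for wrist range and clearance from the decoys, so I re-measure both at that yaw.

```bash
cat >> det.py <<'E'
YAW=-1.1
def look(p,kind,guess,name):
    robot.move_ptp(p,down(YAW)); robot.pause(0.3)
    return see(kind,guess,name)
def see(kind,guess,name):
    W=cam("wrist"); im=robot.grab_frame("wrist"); cv2.imwrite(f"pics/{name}.png",im[...,::-1])
    g=im.max(2).astype(int); sat=g-im.min(2); u=np.array(proj(W,guess,1))
    m=(im[...,2]>185) if kind=="mount" else (g>75)&(g<165)&(sat<25)
    r=comps(g,m,u,20,250); print(kind,u.round(1),[(a,np.round(np.hstack(e),1)) for a,c,e in r])
    return W,r
E
python3 - <<'E'
from det import *
W,r=look([.536,-.028,.24],"mount",[.536,-.028,.067],"m2")
for x in r: print(plane(W,*x[2][0],.067,True))
print(robot.get_state()["qpos"].round(2))
W,r=look([.514,.197,.24],"lens",[.514,.197,.065],"l2")
for x in r: print(plane(W,*x[2][0],.065,True))
s=robot.get_state(); print(s["qpos"].round(2),s["time"],s["ee_pos"],s["tool_rot"].round(3).tolist())
E
```

```text
mount [322.  180.5] [(np.int32(637), array([321. , 179.8,  56.6,  59. ,  50.9]))]
[ 0.53741922 -0.02825412  0.067     ]
[ 0.42  0.25 -0.5   1.77  0.13  1.15 -2.79]
lens [321.6 180.9] [(np.int32(626), array([321.2, 181.1,  27.8,  28.2,  99.4]))]
[0.51427379 0.19744133 0.065     ]
[-1.14  0.34  0.9   1.77 -0.29  1.17 -2.82] 8.5083 [0.51403463 0.19684006 0.23998083] [[0.453, -0.891, -0.0], [-0.891, -0.453, 0.0], [-0.0, 0.0, -1.0]]
```

```bash
sed -i 's/YAW=-1.1/YAW=0.0/' det.py
python3 - <<'E'
from det import *
robot.goto_joints([0.22,0.32,-0.78,1.74,0.24,1.18,-2.2])
robot.move_ptp([.5142,.1974,.13],down(0))
print(robot.move_linear([.5142,.1974,.050],velocity=.1,threshold=8))
s=robot.get_state(); print(s["ee_pos"],s["force"],s["qpos"].round(2))
robot.gripper_to(0.035)
s=robot.get_state(); print("grip",s["opening"],s["grasp_force"],s["force"],s["moment"])
robot.move_linear([.5142,.1974,.17],velocity=.1)
robot.pause(.2)
s=robot.get_state(); print("up",s["opening"],s["grasp_force"],s["force"],s["moment"],s["time"])
p=s["ee_pos"]; W,r=see("lens",p+[0,0,.015],"held")
for x in r:
    q=plane(W,*x[2][0],p[2]+.015,True); print(q-p)
E
```

```text
False
[0.51452554 0.19760184 0.05052963] [ 0.37118725 -0.00049784  0.07429688] [ 0.1   0.57 -0.66  1.9   0.46  0.83 -2.38]
grip 0.042769182797354324 30.00013768672943 [-0.65390944 -0.36377275  0.66518991] [-0.11934792  0.03435365  0.02034841]
up 0.04316879850072514 29.999158680438995 [-0.02589744 -1.14179013 -4.04216594] [ 0.02482832 -0.03247673  0.00514761] 14.325
lens [322.1 245.5] [(np.int32(2165), array([321.4, 245.3,  50.1,  54.8,  89. ]))]
[0.00012281 0.00037471 0.015     ]
```

View pics/held.png

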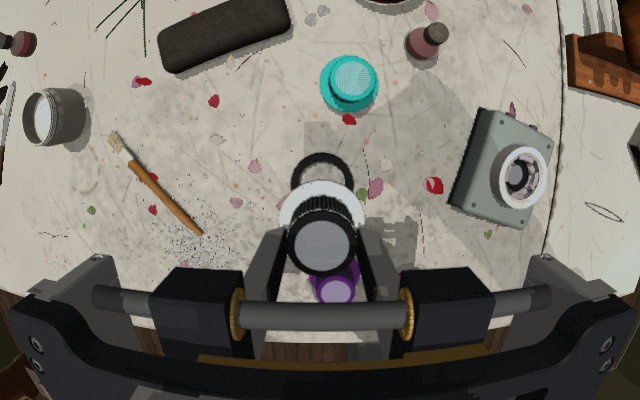

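Run:
```python
from det import *
m=[.5369,-.0280]
robot.move_linear(m+[.17],velocity=.2)
robot.move_linear(m+[.125],velocity=.1); robot.pause(.2)
s=robot.get_state(); print(s["time"],s["force"],s["ee_pos"],s["qpos"].round(2))
hit=robot.move_linear(m+[.1035],velocity=.015,threshold=3)
s=robot.get_state(); print(hit,s["time"],s["force"],s["moment"],s["ee_pos"],s["opening"])
```

```text
16.4583 [ 0.15068438  0.18809992 -2.80300155] [ 0.53725068 -0.02801023  0.12558394] [ 0.54  0.42 -0.67  1.88  0.32  0.94 -1.85]
True 17.3583 [0.02130167 0.52409046 7.63220719] [-0.00108288  0.18042342 -0.00204819] [ 0.53696018 -0.02793716  0.1116375 ] 0.04303426109662489
```

```bash
cat > turn.py <<'E'
from det import *
M=[.5369,-.0280]
def step(yaw,zt,probe_to,thr=2.5,v=.01):
    robot.move_ptp(M+[zt],down(yaw)); a=robot.get_state()
    hit=robot.move_linear(M+[probe_to],velocity=v,threshold=thr); s=robot.get_state()
    print(f"{np.degrees(yaw):6.1f} t{s['time']:.2f} hit{hit} z{s['ee_pos'][2]*1e3:.2f} F{s['force'].round(1)} Mz{a['moment'][2]:.3f}/{s['moment'][2]:.3f} Fa{a['force'][2]:.1f} xy{(s['ee_pos'][:2]*1e3).round(1)}")
    return s,a
E
python3 - <<'E'
from turn import *
z=.1116; yaw=0
for k in range(10):
    yaw+=np.radians(5)
    s,a=step(yaw,z+.0005,.1012)
    z=s["ee_pos"][2]
    if z<.1045 or abs(s["moment"][2])>.25 or abs(a["moment"][2])>.25: break
E
```

```text
5.0 t17.88 hitTrue z111.76 F[-0.6  0.7  5.9] Mz0.013/-0.031 Fa-1.6 xy[536.9 -27.9]
  10.0 t18.40 hitTrue z111.76 F[-0.8 -0.4  5.3] Mz-0.014/-0.039 Fa-1.4 xy[536.7 -28. ]
  15.0 t18.93 hitTrue z111.65 F[-1.3 -0.4  4.6] Mz0.031/-0.021 Fa-2.6 xy[536.7 -28. ]
  20.0 t19.70 hitTrue z108.83 F[-1.3 -0.2  5.7] Mz-0.003/-0.013 Fa-3.1 xy[536.7 -28. ]
  25.0 t20.19 hitTrue z108.83 F[-1.   0.3  6. ] Mz-0.003/-0.070 Fa-3.7 xy[536.8 -28.1]
  30.0 t20.67 hitTrue z108.85 F[ 0.  -0.3  5.6] Mz-0.023/0.002 Fa-3.9 xy[536.6 -28.1]
  35.0 t21.15 hitTrue z108.84 F[-0.4 -0.   6. ] Mz-0.012/-0.047 Fa-2.5 xy[536.6 -28.1]
  40.0 t21.63 hitTrue z108.85 F[0.2 0.2 6. ] Mz0.000/-0.028 Fa-4.3 xy[536.7 -28.1]
  45.0 t22.12 hitTrue z108.86 F[-0.  -0.9  5.5] Mz0.045/-0.110 Fa-2.9 xy[536.7 -28. ]
  50.0 t22.60 hitTrue z108.84 F[ 0.1 -0.3  5.9] Mz0.024/-0.080 Fa-3.0 xy[536.7 -28.1]
```

Run:
```python
from turn import *
z=.1088; yaw=np.radians(50)
for k in range(9):
    yaw+=np.radians(4 if yaw>1.1 else 5)
    s,a=step(yaw,z+.0005,.1012)
    z=s["ee_pos"][2]
    if z<.1055 or abs(s["moment"][2])>.25 or abs(a["moment"][2])>.25: break
print(s["qpos"].round(2))
```

```text
55.0 t23.08 hitTrue z108.85 F[-0.6 -1.1  5. ] Mz-0.000/-0.062 Fa-1.7 xy[536.7 -28. ]
  60.0 t23.57 hitTrue z108.82 F[ 0.6 -1.   4.7] Mz-0.028/-0.099 Fa-4.0 xy[536.6 -28.1]
  65.0 t24.06 hitTrue z108.76 F[-0.4  0.5  5.3] Mz-0.031/0.009 Fa-2.5 xy[536.6 -28. ]
  69.0 t24.57 hitTrue z108.51 F[-0.3 -1.6  3. ] Mz0.000/-0.003 Fa-2.5 xy[536.6 -28.2]
  73.0 t25.50 hitTrue z101.83 F[-1.1  0.3  7.2] Mz-0.019/0.022 Fa-3.6 xy[536.9 -27.9]
[ 0.72  0.55 -0.93  1.9   0.54  0.97 -0.76]
```

Run:
```python
from turn import *
robot.pause(.2); s=robot.get_state(); print(s["force"],s["ee_pos"])
z=.1018; yaw=np.radians(73)
for k in range(4):
    yaw-=np.radians(3)
    s,a=step(yaw,z-.0001,z-.0015,thr=2,v=.004)
    print("   after rot z",a["ee_pos"][2])
    z=s["ee_pos"][2]
    if abs(s["moment"][2])>.2 or abs(a["moment"][2])>.2: break
```

```text
[-0.12110489  0.24437337  6.64445082] [ 0.53689026 -0.02794085  0.10183292]
  70.0 t26.16 hitTrue z101.81 F[-1.2  0.9  7.7] Mz-0.039/-0.111 Fa2.6 xy[537.1 -27.6]
   after rot z 0.10188544422445363
  67.0 t26.62 hitTrue z101.76 F[-1.1  0.7  6.5] Mz-0.094/-0.036 Fa5.3 xy[537.1 -27.7]
   after rot z 0.10184630543837656
  64.0 t27.07 hitTrue z101.68 F[-1.2  0.1  7. ] Mz0.010/-0.042 Fa5.1 xy[537.1 -27.6]
   after rot z 0.10176086059404406
  61.0 t27.53 hitTrue z101.59 F[0.1 1.2 6.4] Mz-0.048/0.031 Fa6.7 xy[537.1 -27.6]
   after rot z 0.10165402298130102
```

Run:
```python
from turn import *
z=.10159; yaw=np.radians(61); n=0
for k in range(13):
    yaw-=np.radians(3)
    s,a=step(yaw,z-.0001,z-.0015,thr=1.5,v=.004)
    z2=s["ee_pos"][2]; n=n+1 if z-z2<3e-5 else 0; z=z2
    if abs(s["moment"][2])>.2 or abs(a["moment"][2])>.2 or (n>1): break
```

```text
58.0 t27.99 hitTrue z101.39 F[-0.6  0.9  5.5] Mz0.047/-0.044 Fa4.2 xy[537.1 -27.6]
  55.0 t28.45 hitTrue z101.04 F[-0.7  1.3  5.4] Mz-0.057/-0.115 Fa3.4 xy[536.9 -27.8]
  52.0 t28.91 hitTrue z100.79 F[0.1 0.7 5.4] Mz0.006/-0.033 Fa1.2 xy[537.1 -27.9]
  49.0 t29.37 hitTrue z100.44 F[0.3 0.4 5.7] Mz-0.040/0.005 Fa1.0 xy[537. -28.]
  46.0 t29.82 hitTrue z100.12 F[-0.4  0.6  5.3] Mz-0.058/-0.083 Fa1.7 xy[537. -28.]
  43.0 t30.28 hitTrue z99.81 F[-0.5 -0.6  4.6] Mz-0.022/-0.087 Fa1.9 xy[537. -28.]
  40.0 t30.74 hitTrue z99.58 F[ 0.2 -0.1  5.4] Mz-0.112/-0.111 Fa1.5 xy[537.1 -27.9]
  37.0 t31.20 hitTrue z99.24 F[0.2 0.7 5.8] Mz-0.035/-0.070 Fa2.1 xy[537.  -27.9]
  34.0 t31.66 hitTrue z99.02 F[-1.3 -0.9  5.3] Mz0.002/-0.053 Fa2.4 xy[536.9 -28. ]
  31.0 t32.12 hitTrue z98.99 F[-1.1  0.6  7.5] Mz-0.171/-0.103 Fa5.0 xy[536.9 -28. ]
  28.0 t32.58 hitTrue z98.98 F[-1.4 -0.1  7.1] Mz-0.130/-0.163 Fa5.7 xy[537.  -27.9]
  25.0 t33.03 hitTrue z98.96 F[-0.8 -0.3  7.6] Mz-0.118/-0.066 Fa5.6 xy[537.  -27.9]
```

Run:
```python
from turn import *
robot.move_ptp(M+[.0991],down(np.radians(25))); print(robot.get_state()["force"])
robot.gripper_to(.08); s=robot.get_state(); print(s["force"],s["opening"],s["grasp_force"])
robot.move_linear(M+[.22],velocity=.1); robot.pause(.3)
W,r=see("lens",[M[0],M[1],.067+.047],"end")
for x in r: print(plane(W,*x[2][0],.114,True))
print(robot.get_state()["time"],robot.get_state()["ee_pos"])
a=robot.grab_frame("scene")[140:240,280:400,::-1]; b=cv2.imread("pics/end.png")
cv2.imwrite("pics/end2.png",np.vstack([cv2.resize(a,(480,300)),cv2.resize(b,(480,300))]))
```

```text
[-0.8135993   0.94021536  1.62727004]
[ 0.54451615 -0.83772002  0.69755098] 0.08036480105135994 0.0
lens [321.6 195.7] [(np.int32(902), array([321.3, 195.6,  33.4,  33.8,  89.8]))]
[ 0.53683831 -0.02770201  0.114     ]
35.7333 [ 0.53684751 -0.02796296  0.21986682]
```

View pics/end2.png

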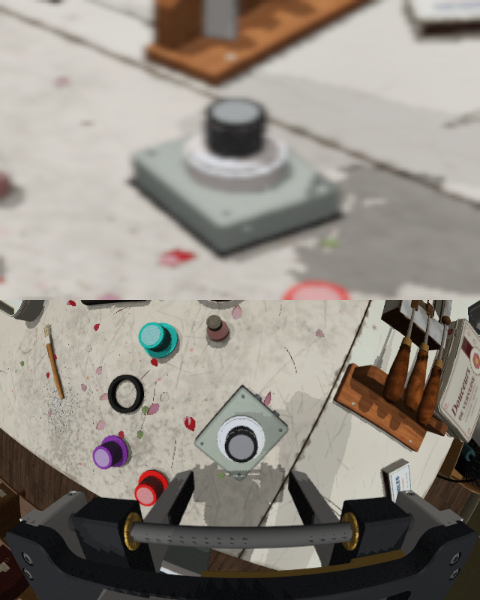

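The pictures show the lens upright in the mount, its flange flush on the face, with its top at wrist pixel (321,196). It is centred, the gripper is clear, and the other things have not moved.

```bash
python3 -c "
from rig import robot
print(robot.sign_off())"
```

```text
the job is handed in; nothing more can be done
None
```

The lens dropped into the thread starts, screwed down onto the mount face without forcing, and was released; the job was handed in at about 36 s, but sign-off returned no verdict.

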